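# Poke the blank plug out of the drilling jig

## Task

Take the poker and, from under the drilling jig, poke the solid blank plug up through its access hole until it stands about a centimetre or more proud of the plate; then pull the poker out from under the jig and leave it standing on the bench. Lift the plug out and put it in the grey tray. Leave the bored bush in its pocket and the other things where they are.

Things in the scene. Friction and masses are not known exactly. Their poses are not given: they have to be found in the camera images.
- jig: Fixed aluminium drilling jig: a flat plate 150 mm (its x) by 76 mm (its y), 30 mm thick, underside 50 mm and top 80 mm above the bench, on dark steel walls. Origin on the bench under the plate's centre. The space under the plate is open only towards the jig's +y
- jig_top (a point): Centre of the jig's top face, axes of the jig. Two round pockets at x = -32 and +32 mm, y = 0, 33.5 mm wide, 26 mm deep, each with an 18 mm access hole through its 4 mm floor. Two spring pads in each pocket press on the sides of its insert: pushing it up takes about 6 to 11 N and it stays at the height where it is left
- jig_mouth (a point): Middle of the open +y side under the jig's plate, half-way up (25 mm), in line with the plate's edge, axes of the jig. Walls from bench to plate: ends x = -75 to -63 and 63 to 75 mm, middle x = -4 to 4 mm, back 70 to 76 mm behind this point. So under each pocket is a bay 59 mm wide and 50 mm high
- plug_mid (a point): The blank plug: a plain metal cylinder, 32 mm diameter, 26 mm high, 0.07 kg, without any hole, at the start flush with the jig's top in one of the two pockets (either one). Point at its centre, half-way up; z is its axis
- bush_mid (a point): The good bush: a metal ring of the same 32 mm diameter and 26 mm height with a 14 mm bore right through, in the other pocket. Point at its centre, half-way up; z is its axis
- poker_grip (a point): The poker, a loose dark metal tool standing on the bench, 0.35 kg: upright flat handle 34 mm (its x) by 16 mm (its y), 150 mm high, on a foot 8 mm thick, 26 mm wide, from x = -20 to +87 mm, with an upturned round prong, diameter 10 mm, at x = +75 mm. Point on the handle's axis, 130 mm above the underside; x along the foot to the prong, z up
- poker_tip (a point): Centre of the top end of the poker's prong: 75 mm ahead (+x) of the handle's axis, 38 mm above the foot's underside; same axes as poker_grip
- tray_in (a point): Centre of the inner floor of the fixed square grey steel tray, 120 by 120 mm outside, walls 4 mm thick and 35 mm high; the floor is 4 mm thick; x and y run along its sides
- profile: Loose square aluminium tube lying on the bench between the poker and the jig: 220 mm long (its x), 30 by 30 mm. Origin under its centre. Bystander
- offcut: Loose square aluminium tube offcut standing on end, 40 by 40 mm, 70 mm high. Origin near the centre of its underside. Bystander
- spray: Spray can, 54 mm diameter, 150 mm high, standing. Origin under its centre. Bystander
- jug: White bottle, 90 mm diameter, 150 mm high, standing. Origin under its centre. Bystander
- pot: Open steel pot on the robot's side of the jig, 56 mm diameter, 60 mm high. Origin under its centre. Bystander
- tape: Roll of tape lying flat, a ring 90 mm outside, 72 mm inside, 25 mm high. Origin under its centre. Bystander
Things that resemble listed ones, but are neither listed nor needed, are in the scene too. What is shaped like the part that bears poker_grip but orange is not meant.

How it is judged:
On the way:
1. the poker pushes the plug up from below until it stands at least 8 mm proud of the plate (z of plug_mid in the frame of jig above 0.075 m and contact force between poker and plug above 0.3 N and z of poker_tip in the frame of jig above 0.058 m and horizontal distance between poker_tip and plug_mid below 0.014 m), for 0.1 s.
At the end, for the whole second after the job is handed in: The plug lies at rest in the tray (centre inside its walls, less than 22 mm above its floor); the poker stands upright on the bench (within 0.1 rad) at rest with its prong outside the jig's outline; the bush is within 6 mm of where it was (x of plug_mid in the frame of tray_in between -0.056 and 0.056 m and y of plug_mid in the frame of tray_in between -0.056 and 0.056 m and z of plug_mid in the frame of tray_in below 0.022 m and linear speed of each of plug, poker below 0.03 m/s and angle between poker_grip's own z axis and vertical below 0.1 rad and height (world z) of poker_grip between 0.124 and 0.136 m and (y of poker_tip in the frame of jig above 0.038 m or y of poker_tip in the frame of jig below -0.038 m or x of poker_tip in the frame of jig above 0.075 m or x of poker_tip in the frame of jig below -0.075 m) and distance of bush_mid from where it was at the start of the episode below 0.006 m); the robot touches nothing.
It fails at once if the bush is shifted more than 10 mm (distance of bush_mid from where it was at the start of the episode above 0.01 m).
It fails at once if a bystander (tube, offcut, spray can, bottle, tape, pot) is shifted more than 30 mm (distance of any of profile, offcut, spray, jug, tape, pot from where it was at the start of the episode above 0.03 m).
It also fails if it takes over 54 s, if anything falls off the work surface, if the arm or the gripper's body presses on something with over 40 N, if the wrist force passes 120 N, or if a joint passes its speed limit or range.

## Robot

A 7-joint arm with a two-finger parallel gripper is mounted at the origin on the work surface. World frame = base frame: x ahead of the robot, y to its left, z up, the work surface at z = 0. Lengths are in m, angles in rad, forces in N, time in s.
With the tool pointing down it reaches from about 0.4 to 0.875 m from the base axis. Payload 19.3 kg.
Tool frame: the origin (TCP) lies at the very end of the fingers, on their centre line; the grasp point (between the pads) lies 19 mm behind it; z points along the fingers, y is the direction in which the jaws open and shut (so a half turn about z gives the same grasp; the last joint's range is limited). The gripper opens to 85 mm and grips with 20 to 120 N. Pads are 22 mm wide; open, the fingers measure 114 mm over their backs; the gripper's body (76 mm by 85 mm) begins 54 mm behind the grasp point. The pads swing forward as they close: fully open they stand 13 mm farther back than shut.
Start: joints at [-1.409, 0.521, -0.036, 1.599, 0.021, 1.021, -0.113], TCP at [0.144, 0.608, 0.231] pointing down, gripper open.
Joint ranges: [-2.91, 2.91], [-0.3, 2.13], [-1.5, 1.42], [0.17, 2.43], [-1.26, 4.41], [0.16, 1.93], [-2.52, 2.52]. Speed limits (rad/s): [1.89, 1.89, 2.39, 2.39, 3.01, 3.01, 3.01].

## Interface

Orientations are given as a unit quaternion [x, y, z, w].
In Python, from workcell import readout, optics, ctrl gives the robot as it stands.
- The arm moves only by the tool arm_command, never from a script. Its argument "rows" is a list that holds one entry, the list of rows, each a list of 6 numbers: the shift along the tool's x, y, z in units of 200 mm (1.0 is 200 mm), then the turn, a rotation vector about the tool's x, y, z in units of pi/2 rad (1.0 is pi/2 rad). In form: [[[dx, dy, dz, rx, ry, rz], ...]]. A call has 1 to 5 rows; each row shifts and turns the commanded pose from where the row before left it, along the tool's axes as they then stand; what a row does not reach is not made up. A row lasts 1/10 s, in which the tool goes at most 50 mm and 8.59 degrees, less where a joint would pass 70% of its speed; a pose out of reach is approached as far as the arm can. A call with a number of a shift or a turn outside -1 to 1 is refused whole. A call with a gripper value outside its range is refused whole. "fingers" is the gripper's target within -1 to 1 (fully open at 1, half-way at 0, shut at -1), set as the call begins (left out, the last holds). The fingers move at their own pace and stop on an object; "force" is the grip in N (left out, the last holds). Time passes only in rows, so rows that do not move let the fingers close. It gives the time, the measured TCP pose, the force and the opening at its end, in the units of the state.
- readout.get_state(): the state, without advancing time (a new reading comes with each control period).
- optics.get_image(name): name is "scene" or "top"; returns the picture (384x512x3 uint8, red, green, blue); there is no depth.
- optics.get_calibration(name): a dict with "fx", "fy", "cx", "cy" (pixels), "extrinsics" (4x4, takes a point from world to camera coordinates). Camera axes: x right, y up, looking along -z (the intrinsics and any distortion apply to the point x, -y, -z); pixel columns grow to the right and rows downward; lengths in m; the calibration is good to about 2 mm. A picture is of the moment at which its call begins. get_calibration takes no time and is no camera call.
- ctrl.job_done(): hands the job in, once; it reports no verdict.
The state is a dict: "clock": time; "q": joint angles; "qvel": joint speeds; "effort": joint torques, N m; "ee_pos": TCP position; "orientation": TCP orientation; "contact_force": force on the tool from outside, world axes, zero at the start; "wrist_torque": the same for the moment, N m; "grip_width": finger opening in m.
Only numpy, scipy, OpenCV 4.12 (cv2) and the standard library are available. Lean on these libraries where they do the work, as an engineer would, in place of code of your own. Each camera call takes 0.05 s, during which the arm holds its last target.

## Working session

There is one attempt and no reset: what is moved stays moved. The work goes in short steps, Python scripts to look and compute and a tool call to move; the robot and the scene stay as the last step left them, time stands still between calls to the robot, and variables do not carry over. Pictures are saved under pics/ and viewed, and the job is handed in when it is done.

Besides the shell and the picture viewer there is one more tool, called after "Call:" as name(argument=value, ...) on one line, values as JSON. arm_command: Moves the arm, as the interface text tells. Its arguments: {"type":"object","properties":{"rows":{"type":"array"},"fingers":{"type":"number"},"force":{"type":"number"}},"required":["rows"]}

```bash
ls; mkdir -p pics
python3 - <<'E'
from workcell import readout, optics, ctrl
import cv2, numpy as np
print(readout.get_state())
for n in ("scene","top"):
    im=optics.get_image(n); cv2.imwrite(f"pics/{n}0.png",im[:,:,::-1])
    c=optics.get_calibration(n); print(n,c)
E
```

```text
pics
{'clock': 0.0, 'q': array([-1.40923575,  0.52198749, -0.03631396,  1.59998527,  0.02121107,
        1.02110924, -0.11280313]), 'qvel': array([ 1.89397921e-03,  1.70088635e-03, -4.63055336e-05,  4.71491078e-04,
        2.81233849e-04, -1.82056724e-03,  1.11660248e-03]), 'effort': array([ 1.02963211e-03, -9.27117133e+01,  1.98112428e+00, -3.69935095e+01,
        1.80530758e-02,  8.49938777e-03, -5.90844843e-05]), 'ee_pos': array([0.14352778, 0.60795923, 0.23075056]), 'orientation': array([ 1.15630725e-01,  9.93292117e-01, -5.51800643e-04, -1.64442201e-05]), 'contact_force': array([ 0.16122419, -0.59525566, -0.75377948]), 'wrist_torque': array([ 0.02348408,  0.01480933, -0.02913044]), 'grip_width': 0.08524111761931985}
scene {'fx': 439.2112788842031, 'fy': 439.2112788842031, 'cx': 254.95862245452054, 'cy': 193.66103491964563, 'extrinsics': array([[ 0.025434  ,  0.99949707,  0.01893984, -0.0448938 ],
       [-0.67691077,  0.00327738,  0.73605779,  0.27551086],
       [ 0.73562553, -0.03154148,  0.67665369, -1.63580054],
       [ 0.        ,  0.        ,  0.        ,  1.        ]])}
top {'fx': 427.6642526096231, 'fy': 427.6642526096231, 'cx': 257.5911724311144, 'cy': 197.43006962797236, 'extrinsics': array([[ 0.00896829, -0.99981726, -0.0168827 ,  0.04177399],
       [ 0.99150083,  0.00669976,  0.12992776, -0.52343093],
       [-0.12979091, -0.01790444,  0.99137972, -1.12532312],
       [ 0.        ,  0.        ,  0.        ,  1.        ]])}
```

View pics/scene0.png

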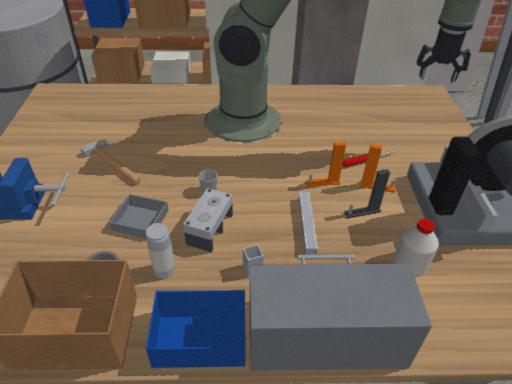

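View pics/top0.png

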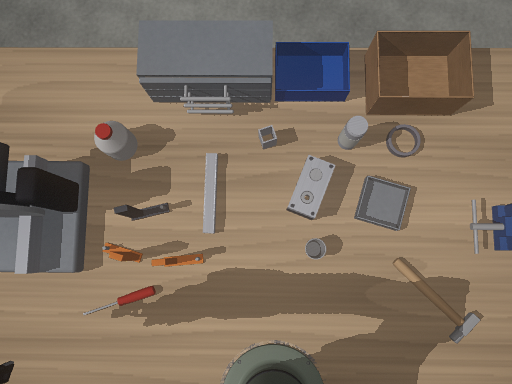

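The black poker stands at scene ≈(378,190), top ≈(143,211). The look-alikes are two orange pokers at scene (338,165) and (372,168), top (178,260) and (122,252). The jig is at top ≈(312,187), with one insert at (316,174) and one at (307,197) that seems to have the bore. The tray is at top (384,203). I'll take close crops next.

Run:
```python
import cv2, numpy as np
t=cv2.imread("pics/top0.png"); s=cv2.imread("pics/scene0.png")
def crop(im,x0,x1,y0,y1,k): return cv2.resize(im[y0:y1,x0:x1],None,fx=k,fy=k,interpolation=cv2.INTER_CUBIC)
cv2.imwrite("pics/c1.png",crop(t,95,225,140,240,6))
cv2.imwrite("pics/c2.png",crop(t,280,420,140,240,5))
cv2.imwrite("pics/c3.png",crop(s,290,410,130,260,4))
cv2.imwrite("pics/c4.png",crop(s,100,250,160,260,5))
```

```text
(no output)
```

View pics/c1.png

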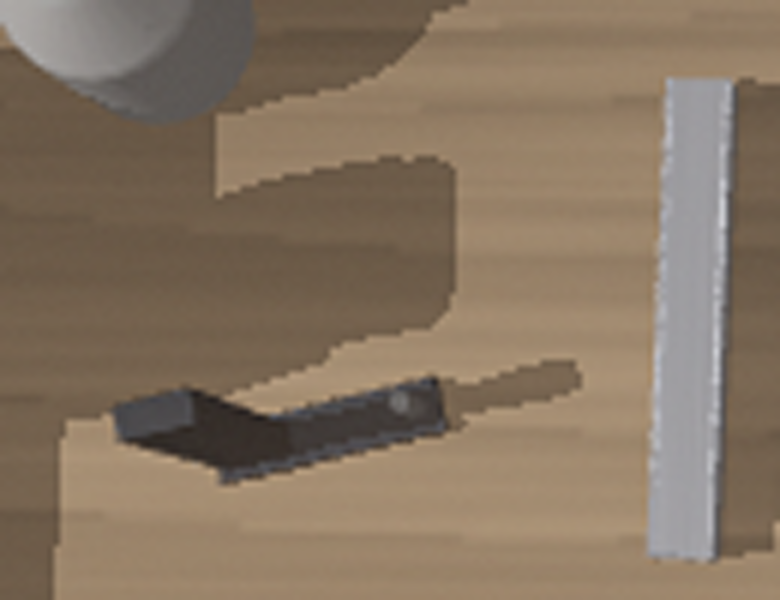

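View pics/c2.png

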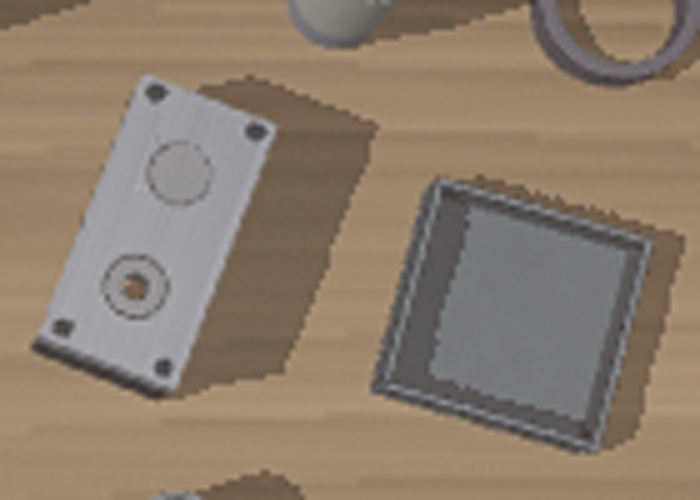

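View pics/c3.png

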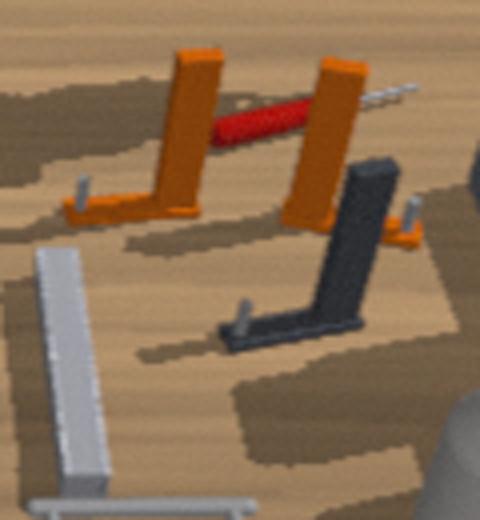

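View pics/c4.png

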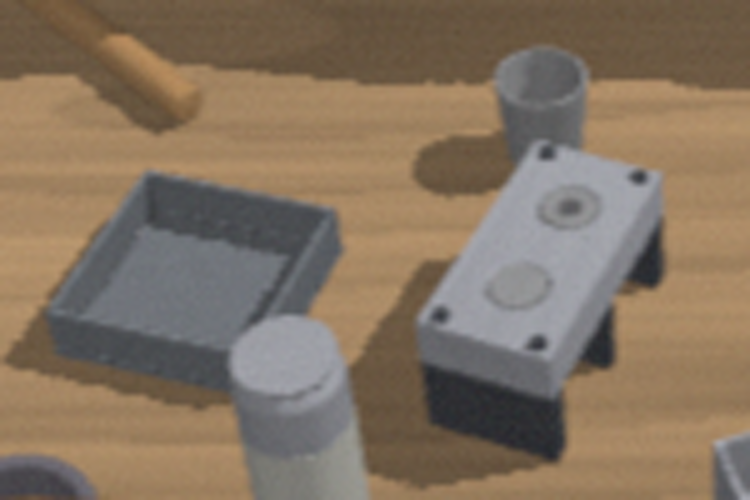

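The solid plug is at the far jig pocket, top ≈(315.5,174.5), and the bored bush is at top ≈(307,197). The jig's open side faces +y, towards the poker. The black poker's handle top is at top ≈(120,208), its prong at ≈(161.5,206.5), with the prong pointing towards the jig. Next I'll measure these positions.

```bash
cat > h.py <<'E'
import numpy as np, cv2
from workcell import readout, optics, ctrl
def ray(n,uv):
    c=optics.get_calibration(n); E=c["extrinsics"]; R,t=E[:3,:3],E[:3,3]
    uv=np.atleast_2d(np.asarray(uv,float))
    d=np.c_[(uv[:,0]-c["cx"])/c["fx"],-(uv[:,1]-c["cy"])/c["fy"],-np.ones(len(uv))]
    return -R.T@t, d@R
def plane(n,uv,z):
    o,d=ray(n,uv); return (o+d*((z-o[2])/d[:,2])[:,None])
def proj(n,P):
    c=optics.get_calibration(n); E=c["extrinsics"]; P=np.atleast_2d(P)
    p=P@E[:3,:3].T+E[:3,3]
    return np.c_[c["cx"]+c["fx"]*p[:,0]/-p[:,2], c["cy"]+c["fy"]*(-p[:,1])/-p[:,2]]
def tri(a,b):
    (o1,d1),(o2,d2)=ray("top",a),ray("scene",b); d1,d2=d1[0],d2[0]
    s=np.linalg.lstsq(np.c_[d1,-d2],o2-o1,rcond=None)[0]
    return (o1+s[0]*d1+o2+s[1]*d2)/2, np.linalg.norm(o1+s[0]*d1-o2-s[1]*d2)
def rect(P):
    (c,wh,a)=cv2.minAreaRect((P[:,:2]*1000).astype(np.float32)); return np.round(c,1),np.round(wh,1),round(a,2)
def cc(uv,k,x0,y0): 
    uv=np.atleast_2d(np.asarray(uv,float)); return (uv+.5)/k-.5+[x0,y0]
E
python3 - <<'E'
from h import *
t=cv2.imread("pics/top0.png"); s=cv2.imread("pics/scene0.png")
for n,im,k,x0,y0 in (("top",t,5,280,140),("scene",s,5,100,160)):
  if n=="top":
    corners=[(146,74),(277,127),(178,389),(36,338)]; plug=[180,173]; bush=[136,286]
    tr=[(436,182),(653,242),(596,449),(374,389)]; sc=[(156,92),(257,131),(62,327),(164,367)]
  else:
    corners=[(530,146),(662,178),(552,362),(419,322)]; plug=[519,285]; bush=[569,208]
    tr=[(150,173),(340,212),(240,355),(51,315)]; sc=[(547,152),(638,176),(440,314),(536,342)]
  C=plane(n,cc(corners,k,x0,y0),.08); print(n,"jig",np.round(C[:,:2]*1000,1).tolist(),rect(C))
  S=plane(n,cc(sc,k,x0,y0),.08); print(" screws",np.round(S.mean(0),4),rect(S))
  print(" plug",plane(n,cc(plug,k,x0,y0),.08).round(4),"bush",plane(n,cc(bush,k,x0,y0),.08).round(4))
  T=plane(n,cc(tr,k,x0,y0),.035); print(" tray",T.mean(0).round(4),rect(T))
ht=plane("top",cc([(115,405),(190,389),(196,422),(120,440)],6,95,140),.15); print("handle top",ht.mean(0).round(4),rect(ht))
ps=plane("scene",cc([(351,162),(364,180),(399,172),(384,159)],4,290,130),.15);print("scene handle top",ps.mean(0).round(4),rect(ps))
tip=plane("top",cc([400,401],6,95,140),.038);print("tip",tip.round(4)); print("tip scene",plane("scene",cc([244,303],4,290,130),.038).round(4))
print("foot corners", plane("top",cc([(436,378),(445,432),(222,480)],6,95,140),.008).round(4).tolist())
pf=plane("top",cc([(667,80),(733,80),(716,558),(649,555)],6,95,140),.03);print("profile",pf.mean(0).round(4),rect(pf))
E
```

```text
top jig [[632.4, -88.8], [604.3, -157.2], [466.1, -104.2], [492.1, -30.9]] (array([547.5, -95.7]), array([ 77.7, 151.7]), 67.69)
 screws [ 0.55   -0.0956  0.08  ] (array([550. , -95.6]), array([ 56.6, 134.6]), 68.33)
 plug [[ 0.5795 -0.1062  0.08  ]] bush [[ 0.5196 -0.0829  0.08  ]]
 tray [ 0.5114 -0.2908  0.035 ] (array([ 511.1, -290.4]), array([124.7, 118.5]), 74.47)
scene jig [[473.4, -107.0], [500.1, -32.8], [636.8, -86.5], [608.5, -156.1]] (array([554. , -96.3]), array([ 78.8, 146.9]), 68.52)
 screws [ 0.5507 -0.0961  0.08  ] (array([550.6, -96.2]), array([ 54.9, 133.9]), 68.38)
 plug [[ 0.5822 -0.1065  0.08  ]] bush [[ 0.5239 -0.0829  0.08  ]]
 tray [ 0.5183 -0.2921  0.035 ] (array([ 518.7, -290.1]), array([118.4, 117.9]), 74.03)
handle top [0.4782 0.3788 0.15  ] (array([478.1, 378.9]), array([14.6, 31.7]), 13.01)
scene handle top [0.4839 0.3776 0.15  ] (array([482.9, 377.4]), array([19.4, 27.2]), 17.81)
tip [[0.4963 0.3064 0.038 ]]
tip scene [[0.4992 0.3044 0.038 ]]
foot corners [[0.5104, 0.2974, 0.008], [0.4853, 0.2923, 0.008], [0.4623, 0.3949, 0.008]]
profile [0.5374 0.1767 0.03  ] (array([537.3, 176.7]), array([ 30.5, 219.8]), 89.23)
```

Run:
```python
from h import *
t=cv2.imread("pics/top0.png"); s=cv2.imread("pics/scene0.png")
cv2.imwrite("pics/m1.png",cv2.resize(t[120:384,0:200],None,fx=3,fy=2.2,interpolation=2)[:600])
cv2.imwrite("pics/m2.png",cv2.resize(s[110:260,390:512],None,fx=4,fy=4,interpolation=2))
print("machine base", plane("top",[(88,160),(88,272)],.0).round(3).tolist(), plane("scene",[(410,165),(440,240)],0).round(3).tolist())
for z in(.15,): print("orange tops",plane("top",[(108,247),(165,262),(120,208)],z).round(3).tolist(), plane("scene",[(338.5,145),(374,147)],z).round(3).tolist())
print("jug", plane("top",[(103,131)],.15).round(3),"spray",plane("top",[(357,126)],.15).round(3), "pot",plane("top",[(316,246)],.06).round(3),"offcut",plane("top",[(267,132)],.07).round(3),"tape",plane("top",[(404,140)],.02).round(3))
print("box front", plane("top",[(140,76),(273,76)],.0).round(3).tolist())
print(tri((22,175),(455,140)))
```

```text
machine base [[0.632, 0.53, 0.0], [0.318, 0.511, 0.0]] [[0.269, 0.552, 0.0], [0.599, 0.541, -0.0]]
orange tops [[0.385, 0.404, 0.15], [0.35, 0.265, 0.15], [0.48, 0.38, 0.15]] [[0.363, 0.276, 0.15], [0.372, 0.378, 0.15]]
jug [[0.673 0.433 0.15 ]] spray [[ 0.689 -0.202  0.15 ]] pot [[ 0.393 -0.108  0.06 ]] offcut [[0.696 0.022 0.07 ]] tape [[ 0.689 -0.359  0.02 ]]
box front [[0.882, 0.393, 0.0], [0.883, 0.005, 0.0]]
(array([0.53028351, 0.52648422, 0.29464681]), np.float64(0.030959241090415618))
```

View pics/m1.png

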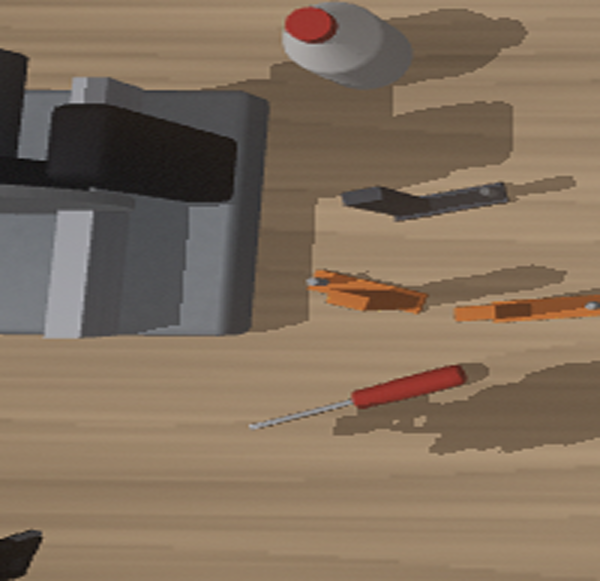

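View pics/m2.png

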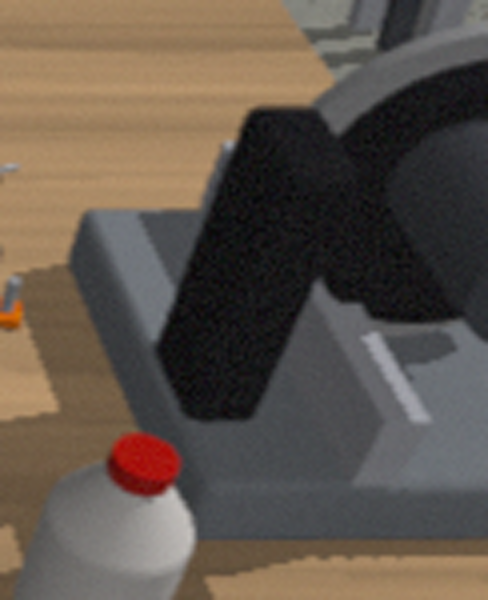

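Run:
```python
from h import *
for a in ((78.3,184),(77.3,209)):
  for b in ((430.5,197),(436,213),(452,213)): print(a,b,*tri(a,b))
# row calc: start -> waypoint -> poker
```

```text
(78.3, 184) (430.5, 197) [0.54402182 0.50115259 0.11223174] 0.004119142569664436
(78.3, 184) (436, 213) [0.55287174 0.52680776 0.05969434] 2.5513618187543837e-05
(78.3, 184) (452, 213) [0.55784238 0.54803799 0.05968905] 0.03943382508992964
(77.3, 209) (430.5, 197) [0.48642928 0.53021423 0.05675006] 0.006848492210293
(77.3, 209) (436, 213) [ 0.49286701  0.55917769 -0.00235427] 0.011815856504381382
(77.3, 209) (452, 213) [ 0.49807584  0.58159103 -0.00177546] 0.05415832124108418
```

Possible mix-ups for the poker are the orange ones at top (108,247) and (165,262). The black one at (120,208) matches the description, and the close crop confirms it. I'll approach around the saw.

Call:
arm_command(rows=[[[-0.22,-0.1,0,0,0,0],[-0.22,-0.1,0,0,0,0],[-0.22,-0.1,0,0,0,0],[-0.22,-0.1,0,0,0,0],[-0.22,-0.1,0,0,0,0]]], fingers=1)

```text
clock: 0.6
ee_pos: [0.3359, 0.4589, 0.2312]
orientation: [0.116, 0.993, -0.0, -0.0]
contact_force: [0.6, 0.9, -0.5]
grip_width: 0.0853
```

Call:
arm_command(rows=[[[0,0,0,0,0,-0.073],[0,0,0,0,0,-0.073],[0,0,0,0,0,-0.073],[0,0,0,0,0,-0.074],[0,0,0,0,0,0]]])

```text
clock: 1.1
ee_pos: [0.3348, 0.4602, 0.231]
orientation: [-0.115, 0.993, -0.0, -0.0]
contact_force: [-0.5, 0.5, 0.5]
grip_width: 0.0857
```

```bash
cat >> h.py <<'E'
from scipy.spatial.transform import Rotation as Ro
def go(p,head=None):
    st=readout.get_state(); R=Ro.from_quat(st["orientation"]).as_matrix()
    d=R.T@(np.array(p)-st["ee_pos"]); h=np.degrees(np.arctan2(R[1,1],R[0,1]))
    print("t",round(st["clock"],2),"tcp",st["ee_pos"].round(4),"yhead",h.round(2),"zaxis",R[:,2].round(4),"q7",st["q"][6].round(2),"F",st["contact_force"].round(1),"w",round(st["grip_width"],4))
    print(" shift units",(d/.2).round(3), "turn z units", None if head is None else round(-(head-h)/90,4))
E
python3 -c "
from h import *
go([.480,.3782,.231],103.1)"
```

```text
t 1.1 tcp [0.3348 0.4602 0.231 ] yhead 103.2 zaxis [-4.e-04 -4.e-04 -1.e+00] q7 0.71 F [-0.5  0.5  0.5] w 0.0857
 shift units [-0.613 -0.565  0.   ] turn z units 0.0011
```

Call:
arm_command(rows=[[[-0.153,-0.141,0,0,0,0],[-0.153,-0.141,0,0,0,0],[-0.153,-0.141,0,0,0,0],[-0.154,-0.142,0,0,0,0],[0,0,0,0,0,0]]])

```text
clock: 1.6
ee_pos: [0.4845, 0.3737, 0.2309]
orientation: [-0.109, 0.994, -0.001, 0.001]
contact_force: [-0.5, -0.8, 0.6]
grip_width: 0.0854
```

```bash
python3 -c "
from h import *
go([.480,.3782,.107],103.1)
for n in ('top','scene'):
    im=optics.get_image(n)[:,:,::-1]; 
    c=proj(n,[.48,.378,.15])[0].astype(int); x0,y0=max(c[0]-65,0),max(c[1]-70,0)
    cv2.imwrite(f'pics/p1{n}.png',cv2.resize(im[y0:y0+120,x0:x0+130],None,fx=4,fy=4,interpolation=2))
a=cv2.imread('pics/p1top.png');b=cv2.imread('pics/p1scene.png');h=min(len(a),len(b));w=390
cv2.imwrite('pics/p1.png',cv2.resize(np.hstack([a[:h],b[:h]]),(800,370)))
"
```

```text
t 1.6 tcp [0.4845 0.3737 0.2309] yhead 102.47 zaxis [ 0.0017 -0.0021 -1.    ] q7 1.0 F [-0.5 -0.8  0.6] w 0.0854
 shift units [0.018 0.028 0.619] turn z units -0.007
```

View pics/p1.png

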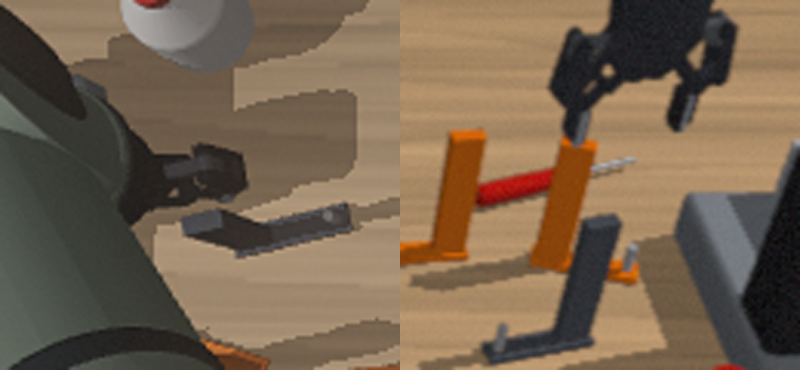

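```bash
python3 -c "
from h import *
go([.480,.3782,.107],103.1)
st=readout.get_state();R=Ro.from_quat(st['orientation']).as_matrix();p=st['ee_pos']
for n in ('top','scene'):
    im=optics.get_image(n)[:,:,::-1].copy()
    for q in (p,p+R[:,1]*.0425-R[:,2]*.013,p-R[:,1]*.0425-R[:,2]*.013,np.array([.48,.3782,.15])):
        u=proj(n,q)[0]; print(n,u); cv2.circle(im,(int(u[0]+.5),int(u[1]+.5)),1,(0,255,0),-1)
    c=proj(n,[.48,.378,.15])[0].astype(int); x0,y0=max(c[0]-65,0),max(c[1]-70,0)
    cv2.imwrite(f'pics/p2{n}.png',cv2.resize(im[y0:y0+120,x0:x0+130],None,fx=4,fy=4,interpolation=2))
a=cv2.imread('pics/p2top.png');b=cv2.imread('pics/p2scene.png');h=min(len(a),len(b));w=390
cv2.imwrite('pics/p2.png',cv2.resize(np.hstack([a[:h],b[:h]]),(800,370)))
"
```

```text
t 1.7 tcp [0.4802 0.3775 0.2309] yhead 102.82 zaxis [-5.e-04 -4.e-04 -1.e+00] q7 1.0 F [-0.3  0.4 -0.2] w 0.0854
 shift units [-0.     0.004  0.62 ] turn z units -0.0031
top [109.11175712 203.98414425]
top [ 88.2797406  207.38992518]
top [125.70607696 199.23770088]
top [120.75309091 207.85393267]
scene [389.61271843 146.71359991]
scene [405.67279955 140.48566069]
scene [375.62751492 144.80239892]
scene [383.12400596 170.74878066]
```

View pics/p2.png

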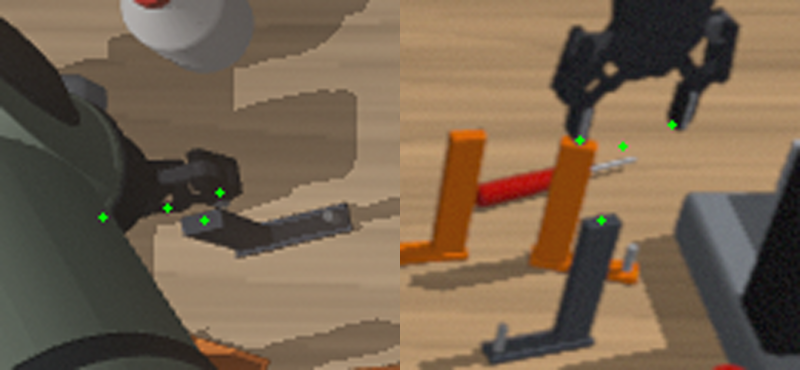

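Both projections land on the handle top at top (121,208) and scene (383,171), and the fingertips straddle it. I'm descending now.

Call:
arm_command(rows=[[[0,0,0.17,0,0,-0.003],[0,0,0.17,0,0,0],[0,0,0.14,0,0,0],[0,0,0.14,0,0,0],[0,0,0,0,0,0]]])

```text
clock: 2.3
ee_pos: [0.4772, 0.3779, 0.1043]
orientation: [-0.117, 0.993, -0.001, -0.002]
contact_force: [-0.7, -0.9, 0.6]
grip_width: 0.0859
```

Call:
arm_command(rows=[[[0,0,0,0,0,0],[0,0,0,0,0,0],[0,0,0,0,0,0],[0,0,0,0,0,0],[0,0,0,0,0,0]]], fingers=-0.2, force=40)

```text
clock: 2.8
ee_pos: [0.48, 0.3788, 0.1081]
orientation: [-0.116, 0.993, 0.001, 0.001]
contact_force: [0.1, 3.5, 2.7]
grip_width: 0.034
```

```bash
python3 -c "
from h import *
go([.480,.3782,.107],103.1)"
```

```text
t 2.8 tcp [0.48   0.3788 0.1081] yhead 103.37 zaxis [ 0.001   0.0015 -1.    ] q7 0.99 F [0.1 3.5 2.7] w 0.034
 shift units [ 0.001 -0.003  0.006] turn z units 0.0029
```

Call:
arm_command(rows=[[[0,0,0,0,0,0],[0,0,0,0,0,0],[0,0,0,0,0,0]]], fingers=-1, force=120)

```text
clock: 3.1
ee_pos: [0.4802, 0.3789, 0.1084]
orientation: [-0.116, 0.993, 0.001, 0.001]
contact_force: [-1.1, 2.9, 12.2]
grip_width: 0.0327
```

Call:
arm_command(rows=[[[0,0,-0.05,0,0,0],[0,0,-0.1,0,0,0],[0,0,-0.1,0,0,0],[0,0,-0.1,0,0,0],[0,0,0,0,0,0]]])

```text
clock: 3.6
ee_pos: [0.4806, 0.3785, 0.1799]
orientation: [-0.116, 0.993, 0.001, 0.001]
contact_force: [1.2, 0.4, -3.6]
grip_width: 0.033
```

```bash
python3 -c "
from h import *
go([.645,.055,.178],68.35)"
```

```text
t 3.6 tcp [0.4806 0.3785 0.1799] yhead 103.33 zaxis [ 0.0026  0.002  -1.    ] q7 1.0 F [ 1.2  0.4 -3.6] w 0.033
 shift units [-0.427 -1.763  0.008] turn z units 0.3887
```

Call:
arm_command(rows=[[[-0.042,-0.15,0,0,0,0],[-0.043,-0.18,0,0,0,0],[-0.043,-0.18,0,0,0,0],[-0.043,-0.18,0,0,0,0],[-0.043,-0.18,0,0,0,0]]])

```text
clock: 4.1
ee_pos: [0.5616, 0.2169, 0.1764]
orientation: [-0.116, 0.993, -0.0, -0.001]
contact_force: [0.7, 0.2, -3.2]
grip_width: 0.0328
```

Call:
arm_command(rows=[[[-0.043,-0.18,0,0,0,0],[-0.043,-0.18,0,0,0,0],[-0.043,-0.18,0,0,0,0],[-0.043,-0.18,0,0,0,0],[-0.042,-0.16,0,0,0,0]]])

```text
clock: 4.6
ee_pos: [0.6439, 0.055, 0.1763]
orientation: [-0.116, 0.993, -0.0, -0.001]
contact_force: [0.2, -0.3, -3.6]
grip_width: 0.0325
```

Call:
arm_command(rows=[[[0,0,0,0,0,0.078],[0,0,0,0,0,0.078],[0,0,0,0,0,0.078],[0,0,0,0,0,0.078],[0,0,0,0,0,0.077]]])

```text
clock: 5.1
ee_pos: [0.6433, 0.0571, 0.1762]
orientation: [0.19, 0.982, -0.0, -0.001]
contact_force: [0.2, 0.6, -3.9]
grip_width: 0.0324
```

```bash
python3 -c "
from h import *
t=optics.get_image('top')[:,:,::-1];s=optics.get_image('scene')[:,:,::-1]
cv2.imwrite('pics/a1.png',cv2.resize(np.hstack([t[110:300,180:380],s[120:310,160:360]]),(800,380),interpolation=2))
go([.645,.055,.178],68.35)
"
```

```text
t 5.2 tcp [0.6433 0.0573 0.1763] yhead 68.22 zaxis [-1.5e-03 -7.0e-04 -1.0e+00] q7 1.08 F [-1.3 -0.3 -3.9] w 0.0327
 shift units [-0.012 -0.007 -0.008] turn z units -0.0014
```

View pics/a1.png

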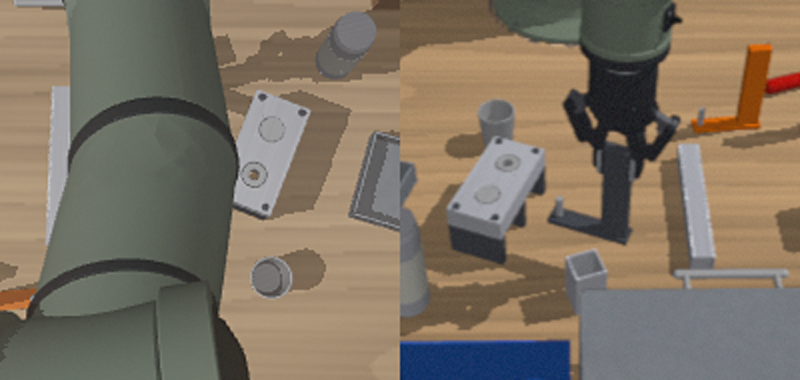

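```bash
python3 -c "
from h import *
s=optics.get_image('scene')[:,:,::-1]
cv2.imwrite('pics/a2.png',cv2.resize(s[175:250,225:290],None,fx=8,fy=8,interpolation=2))
st=readout.get_state();R=Ro.from_quat(st['orientation']).as_matrix();p=st['ee_pos']
tip=p-R[:,1]*.075; tip[2]=.038+.068; print(tip,proj('scene',tip), (proj('scene',tip)-[225,175]+.5)*8-.5)
"
```

```text
[ 0.61590543 -0.01243191  0.106     ] [[239.27948681 218.74201747]] [[117.73589445 353.43613972]]
```

View pics/a2.png

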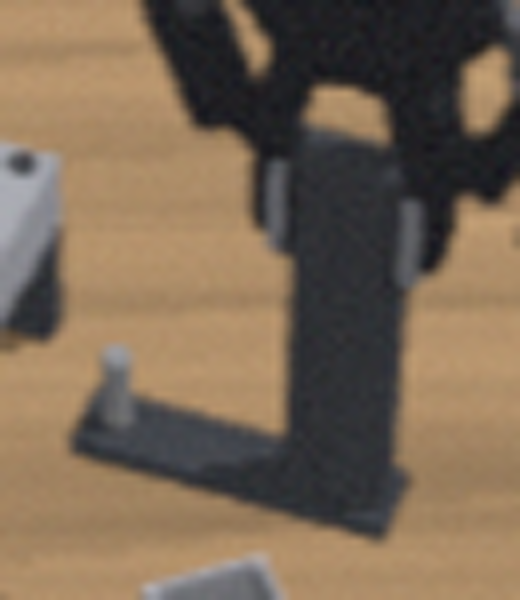

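Call:
arm_command(rows=[[[0,0,0.09,0,0,0],[0,0,0.09,0,0,0],[0,0,0.08,0,0,0],[0,0,0.05,0,0,0],[0,0,0,0,0,0]]])

```text
clock: 5.75
ee_pos: [0.6431, 0.0572, 0.1137]
orientation: [0.187, 0.982, -0.0, -0.001]
contact_force: [-0.8, -0.9, -3.2]
grip_width: 0.0325
```

```bash
python3 -c "
from h import *
go([.6085+.369*.055,-.0371+.929*.055,.1133],68.35)
go([.6085,-.0371,.1133],68.35)
"
```

```text
t 5.75 tcp [0.6431 0.0572 0.1137] yhead 68.41 zaxis [-2.4e-03 -4.0e-04 -1.0e+00] q7 1.09 F [-0.8 -0.9 -3.2] w 0.0325
 shift units [-0.013 -0.227  0.002] turn z units 0.0007
t 5.75 tcp [0.6431 0.0572 0.1137] yhead 68.41 zaxis [-2.4e-03 -4.0e-04 -1.0e+00] q7 1.09 F [-0.8 -0.9 -3.2] w 0.0325
 shift units [-0.013 -0.502  0.003] turn z units 0.0007
```

Call:
arm_command(rows=[[[-0.013,-0.07,0,0,0,0],[0,-0.08,0,0,0,0],[0,-0.077,0,0,0,0],[0,0,0,0,0,0]]])

```text
clock: 6.15
ee_pos: [0.6287, 0.0101, 0.116]
orientation: [0.19, 0.982, -0.001, 0.0]
contact_force: [0.3, -0.0, -3.4]
grip_width: 0.0327
```

```bash
python3 -c "
from h import *
s=optics.get_image('scene')[:,:,::-1]
cv2.imwrite('pics/a3.png',cv2.resize(s[180:260,180:285],None,fx=7,fy=7,interpolation=2))
go([.6085,-.0371,.1133],68.35)
st=readout.get_state();R=Ro.from_quat(st['orientation']).as_matrix();p=st['ee_pos']
tip=p-R[:,1]*.075; tip[2]=.038+p[2]-.1083; print(tip, (proj('scene',tip)-[180,180]+.5)*7-.5)
"
```

```text
t 6.2 tcp [0.6292 0.0119 0.1159] yhead 68.2 zaxis [ 5.e-04 -5.e-04 -1.e+00] q7 1.15 F [-0.1  0.2 -3.3] w 0.0326
 shift units [ 0.005 -0.266  0.013] turn z units -0.0016
[ 0.60135495 -0.05778152  0.04563277] [[298.62762319 358.6120828 ]]
```

View pics/a3.png

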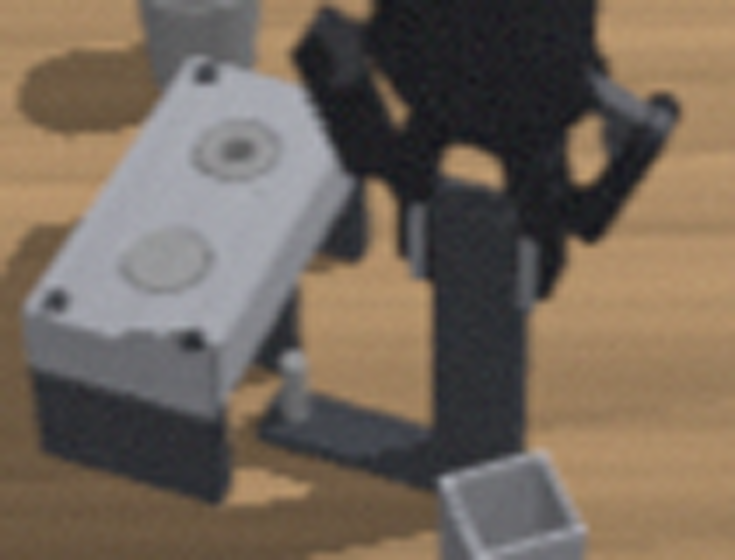

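Call:
arm_command(rows=[[[0,0,0.015,0,0,0],[0.005,-0.06,0.0,0,0,0],[0,-0.07,0,0,0,0],[0,-0.07,0,0,0,0],[0,0,0,0,0,0]]])

```text
clock: 6.7
ee_pos: [0.6129, -0.026, 0.1125]
orientation: [0.189, 0.982, -0.001, -0.0]
contact_force: [0.3, -0.3, -3.1]
grip_width: 0.0329
```

```bash
python3 -c "
from h import *
go([.6085,-.0371,.1133],68.35)
s=optics.get_image('scene')[:,:,::-1]
cv2.imwrite('pics/a4.png',cv2.resize(s[180:260,180:285],None,fx=7,fy=7,interpolation=2))
go([.6085,-.0371,.1133],68.35)
"
```

```text
t 6.7 tcp [ 0.6129 -0.026   0.1125] yhead 68.17 zaxis [-5.0e-04 -1.4e-03 -1.0e+00] q7 1.21 F [ 0.3 -0.3 -3.1] w 0.0329
 shift units [-0.    -0.06  -0.004] turn z units -0.002
t 6.75 tcp [ 0.6134 -0.0245  0.1125] yhead 68.22 zaxis [-0.e+00 -5.e-04 -1.e+00] q7 1.21 F [-0.1  1.  -3.4] w 0.0327
 shift units [-0.    -0.067 -0.004] turn z units -0.0014
```

View pics/a4.png

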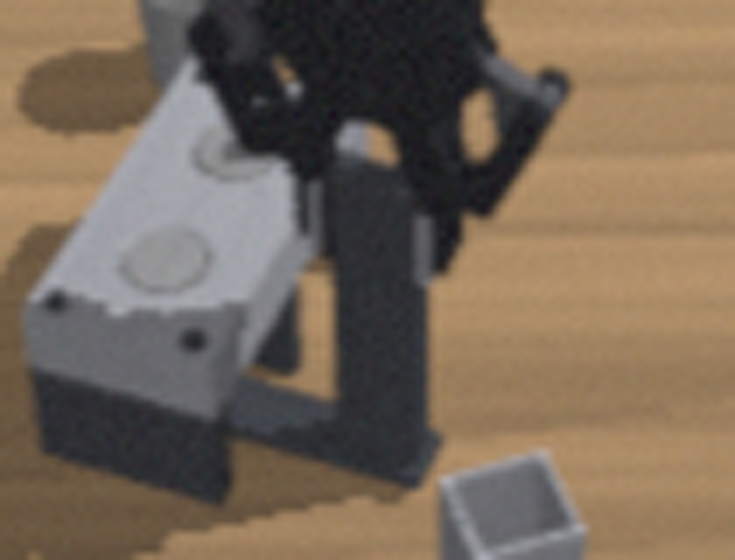

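Call:
arm_command(rows=[[[0,-0.035,0,0,0,0],[0,-0.031,0,0,0,0],[0,0,0,0,0,0]]])

```text
clock: 7.05
ee_pos: [0.6086, -0.036, 0.1124]
orientation: [0.188, 0.982, -0.0, -0.0]
contact_force: [-0.1, 0.2, -4.3]
grip_width: 0.0327
```

```bash
python3 -c "
from h import *
s=optics.get_image('scene')
go([.6085,-.0371,.1453],68.35)
"
```

```text
t 7.1 tcp [ 0.6089 -0.0354  0.1123] yhead 68.31 zaxis [-0.e+00 -2.e-04 -1.e+00] q7 1.23 F [ 0.4 -0.3 -4.9] w 0.0325
 shift units [-0.001 -0.009 -0.165] turn z units -0.0004
```

Call:
arm_command(rows=[[[0,-0.009,-0.02,0,0,0],[0,0,-0.02,0,0,0],[0,0,-0.02,0,0,0],[0,0,0,0,0,0]]])

```text
clock: 7.5
ee_pos: [0.6085, -0.0364, 0.1249]
orientation: [0.188, 0.982, 0.0, 0.0]
contact_force: [-0.5, -0.5, -4.5]
grip_width: 0.0324
```

Call:
arm_command(rows=[[[0,0,-0.01,0,0,0],[0,0,-0.01,0,0,0],[0,0,0,0,0,0]]])

```text
clock: 7.8
ee_pos: [0.6082, -0.0365, 0.1282]
orientation: [0.188, 0.982, 0.0, -0.0]
contact_force: [0.5, 0.0, -9.3]
grip_width: 0.0325
```

```bash
python3 -c "
from h import *
go([.6085,-.0371,.1453],68.35)
"
```

```text
t 7.8 tcp [ 0.6082 -0.0365  0.1282] yhead 68.35 zaxis [-2.e-04  1.e-04 -1.e+00] q7 1.23 F [ 0.5  0.  -9.3] w 0.0325
 shift units [-0.002 -0.002 -0.085] turn z units 0.0
```

The prong is through the hole (tip ≈58 mm) and pressing on the plug, so I'll keep raising it.

Call:
arm_command(rows=[[[0,0,-0.015,0,0,0],[0,0,-0.015,0,0,0],[0,0,-0.02,0,0,0],[0,0,-0.02,0,0,0],[0,0,0,0,0,0]]])

```text
clock: 8.3
ee_pos: [0.6088, -0.0367, 0.1433]
orientation: [0.188, 0.982, 0.0, 0.001]
contact_force: [0.5, 0.4, -3.0]
grip_width: 0.0325
```

```bash
python3 -c "
from h import *
s=optics.get_image('scene')[:,:,::-1]
cv2.imwrite('pics/a5.png',cv2.resize(s[180:260,180:285],None,fx=7,fy=7,interpolation=2))
go([.6085,-.0371,.1453],68.35)
"
```

```text
t 8.35 tcp [ 0.6088 -0.0367  0.1431] yhead 68.35 zaxis [ 1.4e-03 -2.0e-04 -1.0e+00] q7 1.23 F [ 0.4 -0.5 -4.3] w 0.0325
 shift units [ 0.001 -0.002 -0.011] turn z units -0.0
```

View pics/a5.png

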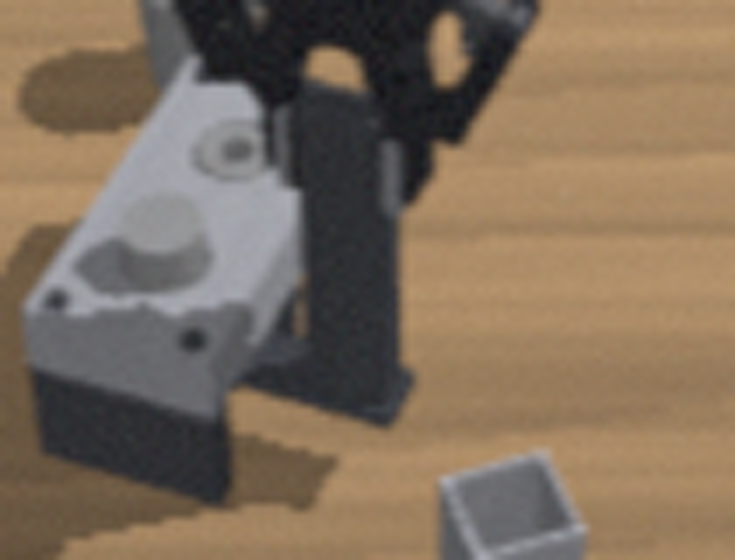

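The plug is about 18 mm proud (top face at crop (166,220), up from (166,258)), and the bush is unmoved. I'll add a small slow push to be sure of the held contact, then lower and withdraw.

Call:
arm_command(rows=[[[0,0,-0.005,0,0,0],[0,0,-0.004,0,0,0],[0,0,-0.003,0,0,0]]])

```text
clock: 8.65
ee_pos: [0.6084, -0.0366, 0.1446]
orientation: [0.188, 0.982, -0.0, 0.0]
contact_force: [1.9, 0.6, -6.0]
grip_width: 0.0324
```

Call:
arm_command(rows=[[[0,0,0.04,0,0,0],[0,0,0.06,0,0,0],[0,0,0.05,0,0,0],[0,0,0.017,0,0,0],[0,0,0,0,0,0]]])

```text
clock: 9.15
ee_pos: [0.6079, -0.0366, 0.1104]
orientation: [0.188, 0.982, -0.0, -0.001]
contact_force: [0.6, -0.0, -4.1]
grip_width: 0.0327
```

```bash
python3 -c "
from h import *
go([.6085+.369*.1,-.0371+.929*.1,.1123],68.35)
"
```

```text
t 9.15 tcp [ 0.6079 -0.0366  0.1104] yhead 68.35 zaxis [-1.4e-03 -1.0e-04 -1.0e+00] q7 1.23 F [ 0.6 -0.  -4.1] w 0.0327
 shift units [-0.004  0.499 -0.01 ] turn z units -0.0
```

Call:
arm_command(rows=[[[0,0.05,-0.007,0,0,0],[0,0.1,0,0,0,0],[0,0.1,0,0,0,0],[0,0.1,0,0,0,0],[0,0.1,0,0,0,0]]])

```text
clock: 9.65
ee_pos: [0.6422, 0.0498, 0.1128]
orientation: [0.187, 0.982, 0.0, 0.0]
contact_force: [-0.5, -0.2, -3.9]
grip_width: 0.0329
```

Call:
arm_command(rows=[[[0,0.08,0,0,0,0],[0,0.02,0,0,0,0],[0,0,0,0,0,0]]])

```text
clock: 9.95
ee_pos: [0.649, 0.0663, 0.1125]
orientation: [0.187, 0.982, -0.0, -0.0]
contact_force: [0.4, -0.7, -4.0]
grip_width: 0.0328
```

```bash
python3 -c "
from h import *
s=optics.get_image('scene')[:,:,::-1]
cv2.imwrite('pics/a6.png',cv2.resize(s[170:270,180:300],None,fx=6,fy=6,interpolation=2))
go([.649,.065,.1083],68.35)
"
```

```text
t 10.0 tcp [0.6488 0.0652 0.1126] yhead 68.34 zaxis [-3.e-04 -6.e-04 -1.e+00] q7 1.08 F [ 0.7 -0.2 -4.7] w 0.0321
 shift units [-0.001 -0.001  0.021] turn z units -0.0001
```

View pics/a6.png

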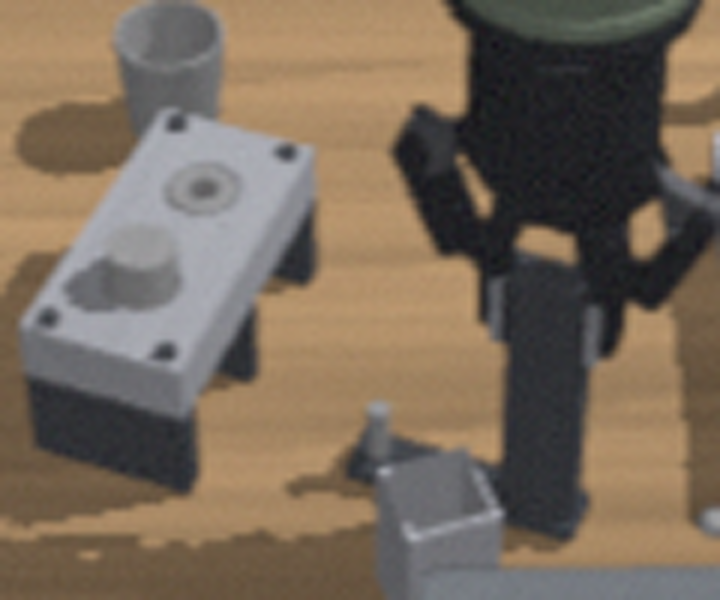

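The plug stays up (top at crop (142,243)), the bush is in place, and the poker is clear of the jig. I'll set it down.

Call:
arm_command(rows=[[[0,0,0.01,0,0,0],[0,0,0.008,0,0,0],[0,0,0.0,0,0,0],[0,0,0.0,0,0,0]]])

```text
clock: 10.4
ee_pos: [0.6489, 0.0653, 0.1091]
orientation: [0.188, 0.982, -0.0, -0.0]
contact_force: [-0.3, -0.7, -4.1]
grip_width: 0.0322
```

Call:
arm_command(rows=[[[0,0,0.004,0,0,0],[0,0,0.0,0,0,0]]])

```text
clock: 10.6
ee_pos: [0.6491, 0.0656, 0.1085]
orientation: [0.188, 0.982, 0.0, 0.0]
contact_force: [-0.1, -0.5, -1.2]
grip_width: 0.0325
```

Call:
arm_command(rows=[[[0,0,0.003,0,0,0],[0,0,0.0,0,0,0]]])

```text
clock: 10.8
ee_pos: [0.6493, 0.0655, 0.1085]
orientation: [0.188, 0.982, 0.0, 0.0]
contact_force: [-2.7, -0.0, 6.8]
grip_width: 0.0324
```

Call:
arm_command(rows=[[[0,0,0,0,0,0],[0,0,0.0,0,0,0],[0,0,0,0,0,0],[0,0,0.0,0,0,0]]], fingers=1)

```text
clock: 11.2
ee_pos: [0.6489, 0.0657, 0.1077]
orientation: [0.188, 0.982, 0.0, 0.0]
contact_force: [0.1, -0.7, 0.7]
grip_width: 0.0851
```

Call:
arm_command(rows=[[[0,0,-0.1,0,0,0],[0,0,-0.2,0,0,0],[0,0,-0.2,0,0,0],[0,0,-0.1,0,0,0],[0,0,0,0,0,0]]])

```text
clock: 11.7
ee_pos: [0.6502, 0.0658, 0.231]
orientation: [0.188, 0.982, 0.001, 0.002]
contact_force: [0.4, -0.2, 0.2]
grip_width: 0.0852
```

```bash
python3 -c "
from h import *
t=optics.get_image('top')[:,:,::-1];s=optics.get_image('scene')[:,:,::-1]
cv2.imwrite('pics/b1.png',cv2.resize(np.hstack([t[110:260,200:420],s[150:300,160:310]]),(740*1,300),interpolation=2))
cv2.imwrite('pics/b1s.png',cv2.resize(s[170:270,180:300],None,fx=6,fy=6,interpolation=2))
go([.5808,-.1068,.22],68.35)
"
```

```text
t 11.8 tcp [0.6488 0.0657 0.2277] yhead 68.35 zaxis [ 3.e-04  2.e-04 -1.e+00] q7 1.07 F [ 0.   0.5 -0.4] w 0.0852
 shift units [-0.002 -0.927  0.038] turn z units 0.0
```

View pics/b1s.png

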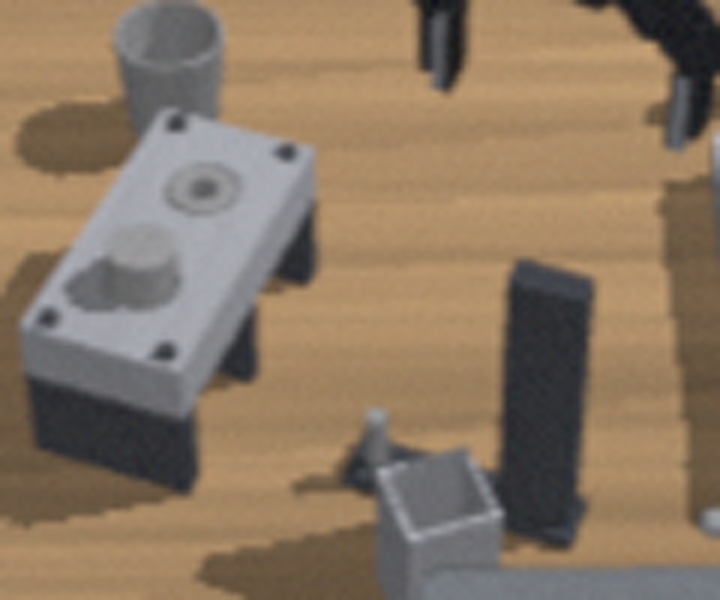

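View pics/b1.png

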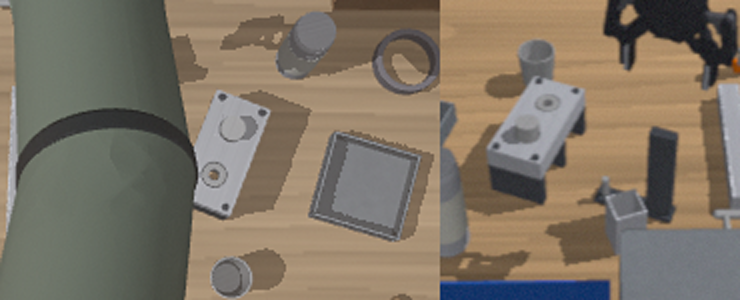

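```bash
python3 -c "
from h import *
t=optics.get_image('top')[:,:,::-1];s=optics.get_image('scene')[:,:,::-1]
cv2.imwrite('pics/b2.png',np.hstack([cv2.resize(t[155:215,285:345],(480,480),interpolation=2),cv2.resize(s[195:235,185:225],(320,320),interpolation=2).repeat(1,0) if 0 else cv2.resize(s[195:255,185:225],(320,480),interpolation=2)]))
"
```

```text
(no output)
```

View pics/b2.png

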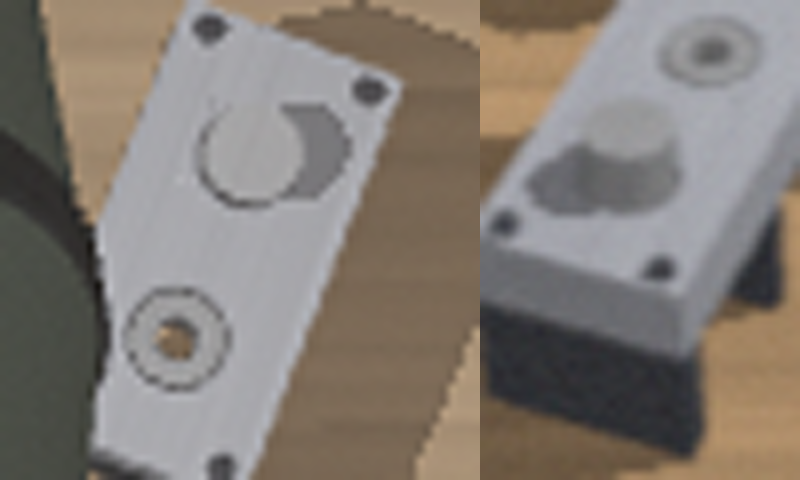

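```bash
python3 -c "
from h import *
a=cc([253,154],8,285,155)[0]; b=cc([630-480,129],8,185,195)[0]
print(a,b,tri(a,b)); print(plane('top',a,.0995),plane('scene',b,.0995))
bush=cc([178,338],8,285,155); print('bush',plane('top',bush,.08))
go([.5808,-.1068,.15],68.35)
"
```

```text
[316.1875 173.8125] [203.3125 210.6875] (array([ 0.57732709, -0.10585847,  0.09693168]), np.float64(0.0002534222105368685))
[[ 0.57684043 -0.10542178  0.0995    ]] [[ 0.57989829 -0.10567347  0.0995    ]]
bush [[ 0.51961423 -0.08291206  0.08      ]]
t 11.9 tcp [0.6484 0.0657 0.2266] yhead 68.35 zaxis [-1.6e-03 -3.0e-04 -1.0e+00] q7 1.07 F [ 0.1 -0.2 -0. ] w 0.0852
 shift units [-0.004 -0.926  0.384] turn z units -0.0
```

Call:
arm_command(rows=[[[0.005,-0.16,0,0,0,0],[0,-0.16,0,0,0,0],[0,-0.16,0,0,0,0],[0,-0.16,0,0,0,0],[0,-0.16,0,0,0,0]]])

```text
clock: 12.4
ee_pos: [0.5879, -0.0838, 0.2267]
orientation: [0.188, 0.982, -0.0, -0.001]
contact_force: [0.9, 0.3, -0.6]
grip_width: 0.0855
```

Call:
arm_command(rows=[[[0,-0.127,0.1,0,0,0],[0,0,0.15,0,0,0],[0,0,0.12,0,0,0],[0,0,0,0,0,0],[0,0,0,0,0,0]]])

```text
clock: 12.9
ee_pos: [0.5794, -0.1063, 0.1536]
orientation: [0.188, 0.982, -0.0, -0.001]
contact_force: [0.5, 0.2, 0.3]
grip_width: 0.0856
```

```bash
python3 -c "
from h import *
s=optics.get_image('scene')[:,:,::-1]
cv2.imwrite('pics/b3.png',cv2.resize(s[160:260,150:270],None,fx=6,fy=6,interpolation=2))
go([.579,-.1062,.0825],68.35)
"
```

```text
t 12.95 tcp [ 0.5799 -0.1063  0.1543] yhead 68.35 zaxis [ 3.e-04 -1.e-04 -1.e+00] q7 1.36 F [-1.2  0.4  0.1] w 0.0853
 shift units [ 0.004 -0.001  0.359] turn z units 0.0001
```

View pics/b3.png

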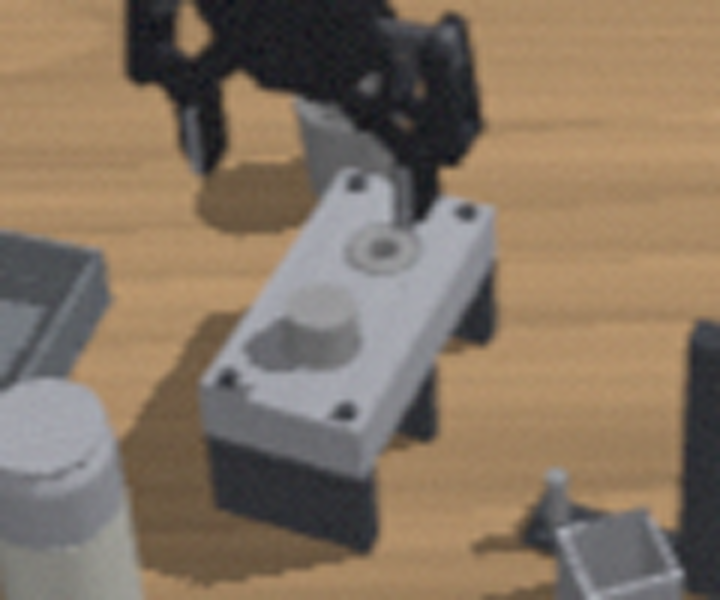

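Call:
arm_command(rows=[[[0,0,0.12,0,0,0],[0,0,0.12,0,0,0],[0,0,0.07,0,0,0],[0,0,0.03,0,0,0],[0,0,0.013,0,0,0]]])

```text
clock: 13.45
ee_pos: [0.5799, -0.1063, 0.0834]
orientation: [0.188, 0.982, -0.0, 0.0]
contact_force: [0.3, -0.0, -0.3]
grip_width: 0.0853
```

Call:
arm_command(rows=[[[0,0,0,0,0,0],[0,0,0,0,0,0],[0,0,0,0,0,0],[0,0,0,0,0,0],[0,0,0,0,0,0]]], fingers=-0.2, force=40)

```text
clock: 13.95
ee_pos: [0.5797, -0.1063, 0.0833]
orientation: [0.188, 0.982, 0.0, 0.0]
contact_force: [-0.2, 0.1, -1.2]
grip_width: 0.0342
```

```bash
python3 -c "
from h import *
s=optics.get_image('scene')[:,:,::-1]
cv2.imwrite('pics/b4.png',cv2.resize(s[160:260,150:270],None,fx=6,fy=6,interpolation=2))
go([.579,-.1062,.0825],68.35)
"
```

```text
t 14.0 tcp [ 0.5796 -0.1063  0.0833] yhead 68.35 zaxis [ 2.e-04 -0.e+00 -1.e+00] q7 1.37 F [-0.   0.1  0.6] w 0.0345
 shift units [ 0.003 -0.001  0.004] turn z units -0.0001
```

View pics/b4.png

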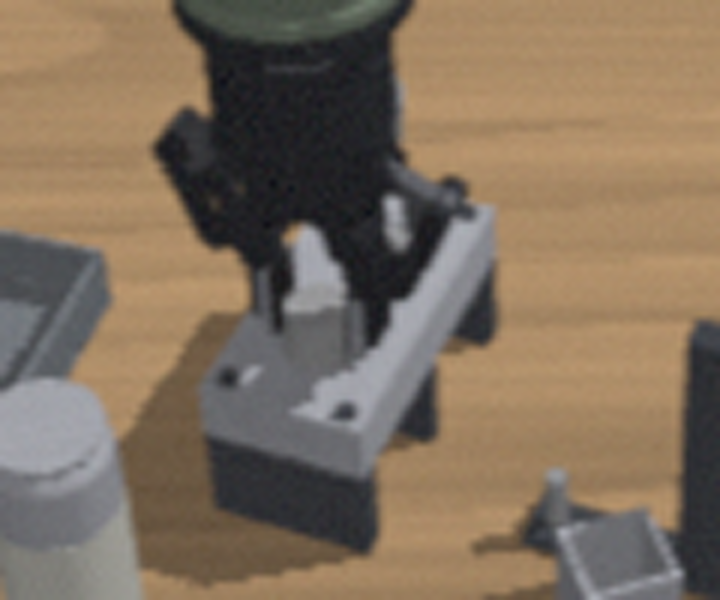

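The fingers straddle the proud plug at crop (320,320), so I'll grip and lift.

Call:
arm_command(rows=[[[0,0,0,0,0,0],[0,0,0,0,0,0],[0,0,0,0,0,0]]], fingers=-1, force=70)

```text
clock: 14.3
ee_pos: [0.5796, -0.1063, 0.0832]
orientation: [0.188, 0.982, 0.0, 0.0]
contact_force: [-1.2, 0.6, 2.5]
grip_width: 0.0293
```

Call:
arm_command(rows=[[[0,0,-0.02,0,0,0],[0,0,-0.04,0,0,0],[0,0,-0.05,0,0,0],[0,0,-0.1,0,0,0],[0,0,-0.15,0,0,0]]])

```text
clock: 14.8
ee_pos: [0.5789, -0.1062, 0.1556]
orientation: [0.188, 0.982, -0.0, -0.001]
contact_force: [1.3, 0.7, -0.4]
grip_width: 0.0292
```

```bash
python3 -c "
from h import *
s=optics.get_image('scene')[:,:,::-1]
cv2.imwrite('pics/b5.png',cv2.resize(s[140:260,150:270],None,fx=5,fy=5,interpolation=2))
go([.515,-.291,.16],68.35)
"
```

```text
t 14.85 tcp [ 0.5812 -0.1067  0.161 ] yhead 68.32 zaxis [ 4.8e-03 -5.0e-04 -1.0e+00] q7 1.36 F [ 3.6 -0.8  6.3] w 0.0294
 shift units [-0.033 -0.978  0.004] turn z units -0.0003
```

View pics/b5.png

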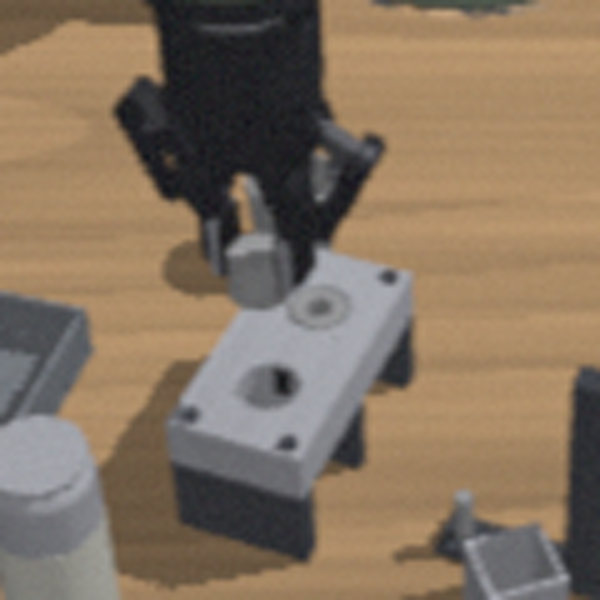

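The plug is lifted clear: the pocket is empty at crop (270,385) and the bush is still in place. Now moving to the tray.

Call:
arm_command(rows=[[[-0.005,-0.12,0,0,0,0],[-0.006,-0.18,0,0,0,0],[-0.006,-0.18,0,0,0,0],[-0.006,-0.18,0,0,0,0],[-0.006,-0.18,0,0,0,0]]])

```text
clock: 15.35
ee_pos: [0.5225, -0.2659, 0.156]
orientation: [0.188, 0.982, -0.0, 0.0]
contact_force: [0.2, 0.3, -1.0]
grip_width: 0.0292
```

Call:
arm_command(rows=[[[-0.003,-0.14,0,0,0,0],[0,0,0.1,0,0,0],[0,0,0.15,0,0,0],[0,0,0.15,0,0,0],[0,0,0,0,0,0]]])

```text
clock: 15.85
ee_pos: [0.5116, -0.29, 0.0727]
orientation: [0.188, 0.982, 0.001, -0.002]
contact_force: [0.4, -0.2, -1.2]
grip_width: 0.0295
```

```bash
python3 -c "
from h import *
s=optics.get_image('scene')[:,:,::-1]; t=optics.get_image('top')[:,:,::-1]
cv2.imwrite('pics/b6.png',np.hstack([cv2.resize(s[150:260,90:200],None,fx=4,fy=4,interpolation=2),cv2.resize(t[160:250,340:430],(360,440),interpolation=2)]))
go([.515,-.291,.0165],68.35)
"
```

```text
t 15.95 tcp [ 0.5134 -0.291   0.0761] yhead 68.34 zaxis [ 1.e-04 -2.e-04 -1.e+00] q7 1.71 F [ 0.   0.2 -0.8] w 0.0294
 shift units [-0.007  0.003  0.298] turn z units -0.0001
```

View pics/b6.png

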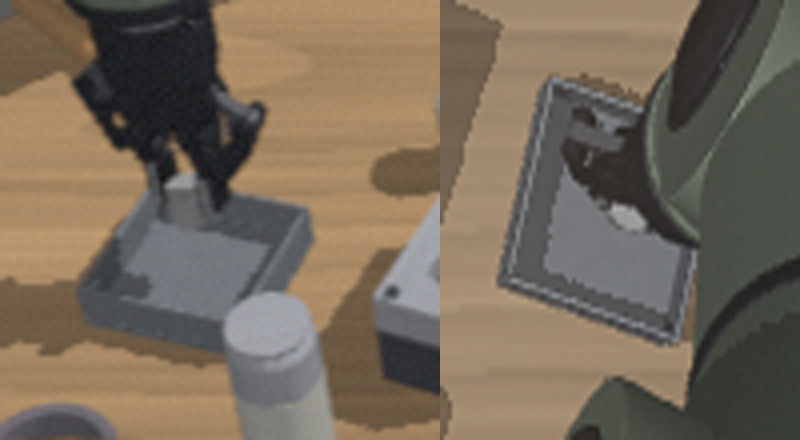

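Call:
arm_command(rows=[[[0,0,0.08,0,0,0],[0,0,0.08,0,0,0],[0,0,0.06,0,0,0],[0,0,0.03,0,0,0],[0,0,0,0,0,0]]])

```text
clock: 16.45
ee_pos: [0.5129, -0.2907, 0.0245]
orientation: [0.188, 0.982, 0.0, -0.001]
contact_force: [0.0, 0.1, -1.7]
grip_width: 0.0291
```

Call:
arm_command(rows=[[[0,0,0.015,0,0,0],[0,0,0.01,0,0,0],[0,0,0,0,0,0]]])

```text
clock: 16.75
ee_pos: [0.5132, -0.2909, 0.0202]
orientation: [0.188, 0.982, -0.0, 0.0]
contact_force: [-0.7, 0.4, -0.4]
grip_width: 0.0292
```

```bash
python3 -c "
from h import *
s=optics.get_image('scene')[:,:,::-1]
cv2.imwrite('pics/b7.png',cv2.resize(s[150:260,90:200],None,fx=5,fy=5,interpolation=2))
go([.515,-.291,.0165],68.35)
"
```

```text
t 16.8 tcp [ 0.5133 -0.2909  0.0203] yhead 68.35 zaxis [ 2.e-04 -1.e-04 -1.e+00] q7 1.72 F [ 0.5 -0.1 -1.2] w 0.0292
 shift units [-0.008  0.003  0.019] turn z units -0.0
```

View pics/b7.png

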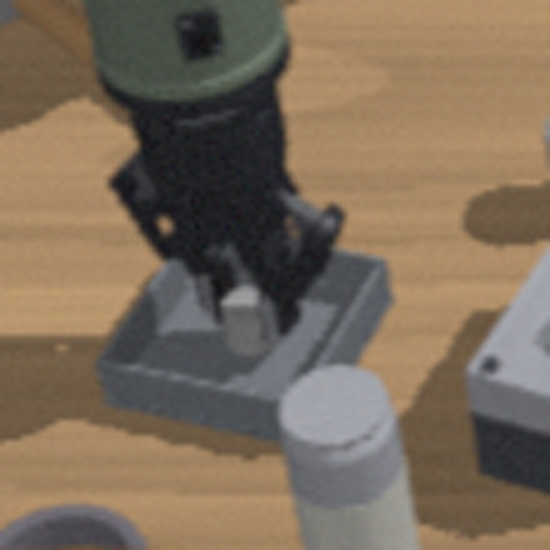

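Call:
arm_command(rows=[[[0,0,0.01,0,0,0],[0,0,0,0,0,0]]])

```text
clock: 17.0
ee_pos: [0.5132, -0.2908, 0.018]
orientation: [0.188, 0.982, -0.0, -0.0]
contact_force: [-0.1, -0.2, -0.2]
grip_width: 0.0291
```

Call:
arm_command(rows=[[[0,0,0.01,0,0,0],[0,0,0,0,0,0]]])

```text
clock: 17.2
ee_pos: [0.5131, -0.2908, 0.0159]
orientation: [0.188, 0.982, 0.0, -0.0]
contact_force: [-0.5, 0.7, -1.5]
grip_width: 0.029
```

Call:
arm_command(rows=[[[0,0,0.007,0,0,0],[0,0,0,0,0,0]]])

```text
clock: 17.4
ee_pos: [0.5135, -0.291, 0.0151]
orientation: [0.188, 0.982, -0.0, 0.0]
contact_force: [-0.9, 0.6, 8.0]
grip_width: 0.0296
```

Call:
arm_command(rows=[[[0,0,0,0,0,0],[0,0,0,0,0,0],[0,0,0,0,0,0],[0,0,0,0,0,0]]], fingers=0.1, force=20)

```text
clock: 17.8
ee_pos: [0.5132, -0.2908, 0.0147]
orientation: [0.188, 0.982, 0.0, -0.0]
contact_force: [0.0, 0.3, -0.8]
grip_width: 0.0471
```

```bash
python3 -c "
from h import *
s=optics.get_image('scene')[:,:,::-1]
cv2.imwrite('pics/b8.png',cv2.resize(s[150:260,90:200],None,fx=5,fy=5,interpolation=2))
go([.515,-.291,.0165],68.35)
"
```

```text
t 17.85 tcp [ 0.5131 -0.2908  0.0146] yhead 68.35 zaxis [-1.e-04  0.e+00 -1.e+00] q7 1.72 F [ 0.4 -1.   0.1] w 0.0467
 shift units [-0.009  0.003 -0.009] turn z units -0.0001
```

View pics/b8.png

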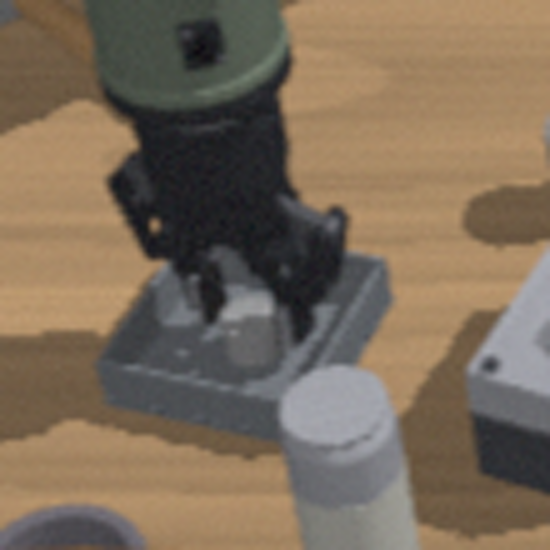

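The plug touched the floor (8 N) and is now standing released in the tray at crop (255,330). I'm raising the arm clear.

Call:
arm_command(rows=[[[0,0,-0.05,0,0,0],[0,0,-0.1,0,0,0],[0,0,-0.2,0,0,0],[0,0,-0.2,0,0,0],[0,0,-0.2,0,0,0]]])

```text
clock: 18.35
ee_pos: [0.5129, -0.2908, 0.167]
orientation: [0.188, 0.982, -0.0, 0.0]
contact_force: [-0.5, -1.1, 0.2]
grip_width: 0.047
```

Call:
arm_command(rows=[[[0,0,-0.2,0,0,0],[0,0,-0.1,0,0,0],[0,0,0,0,0,0],[0,0,0,0,0,0]]])

```text
clock: 18.75
ee_pos: [0.5131, -0.2907, 0.2252]
orientation: [0.188, 0.982, -0.0, 0.0]
contact_force: [-0.2, -0.5, -1.6]
grip_width: 0.0472
```

```bash
python3 -c "
from h import *
s=optics.get_image('scene')[:,:,::-1]; t=optics.get_image('top')[:,:,::-1]
cv2.imwrite('pics/z1.png',s); cv2.imwrite('pics/z2.png',t)
cv2.imwrite('pics/z3.png',cv2.resize(s[150:290,100:300],None,fx=4,fy=4,interpolation=2))
go([.515,-.291,.0165],68.35)
"
```

```text
t 18.85 tcp [ 0.5127 -0.2905  0.224 ] yhead 68.35 zaxis [-1.3e-03  5.0e-04 -1.0e+00] q7 1.69 F [ 0.1  0.  -0.3] w 0.0466
 shift units [-0.013  0.002  1.037] turn z units 0.0
```

View pics/z3.png

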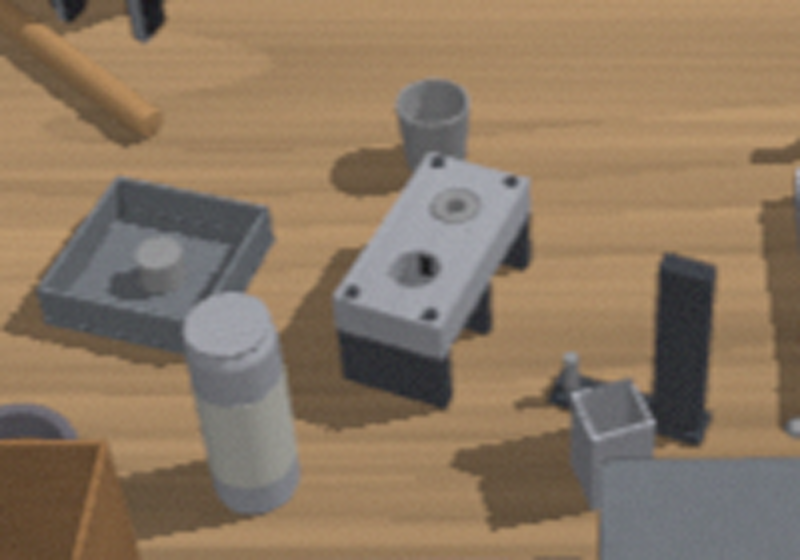

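View pics/z2.png

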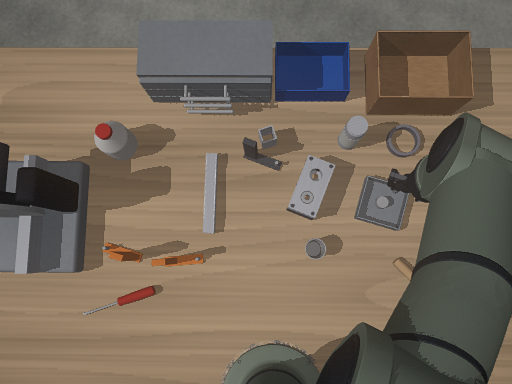

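The final views show the plug standing in the tray at top (384,202) and the bush in its pocket at (307,197). The poker is upright with its prong clear of the jig at (279,163), and the bystanders are where they were. I'm handing in.

```bash
python3 -c "
from h import *
p=plane('top',[384,202],.03)[0]; print('plug',p.round(3)); print('prong',plane('top',[279,163],.038).round(3))
print(ctrl.job_done())"
```

```text
plug [ 0.514 -0.296  0.03 ]
prong [[ 0.618 -0.012  0.038]]
the job is handed in; nothing more can be done
None
```

I pushed the plug up from below with the black poker, then put the plug in the grey tray and handed the job in at about 19 s of the 54 s. `job_done` gives no verdict, so the result rests on my own checks.

- **Push:** the plug rose about 19 mm proud of the plate. The wrist force showed roughly 5 N of contact early in the push. At full height it was down to about the poker's own weight, so I added a slow extra push to make sure of the contact.
- **Poker:** it is standing upright and released on the bench. Its prong is at about (0.618, -0.012), roughly 60 mm outside the jig's edge.
- **Plug:** it is standing in the tray at about (0.514, -0.296), within 5 mm of the tray's measured centre.
- **Bush and bystanders:** the bush measured the same position as at the start, to within a millimetre, before I lifted the plug, and it looked unchanged in the last pictures. The bystanders look unmoved. The arm is clear, about 0.2 m above the tray.
- **Disagreements:** the two cameras differed by 3 to 7 mm in x on the same points, so I used values between them. The gripper read 29 mm on the 32 mm plug, but the grasp held.

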